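# Charge the mill jar

## Task

Charge the glaze mill jar: put the three standing porcelain grinding rods into it one at a time through its narrow neck, starting each rod end-first into the neck before you let go of it so that it drops inside. Then put the jar's lid on so that it sits flat and fully home on the neck. Leave the bisque stamp, the green tumbler and the pinkish cup where they stand.

Things in the scene. Friction and masses are not known exactly. Their poses are not given: they have to be found in the camera images.
- jar_mouth (a point): Centre of the mill jar's mouth, level with the rim top, 180 mm above the table; z up. Round white porcelain jar, 160 mm across the body, shoulder from 98 to 146 mm height, then an upright neck 60 to 68 mm across outside, 42 mm wide inside (flared to about 50 at the rim). Walls 9 mm; domed floor 10 to 23 mm above the table inside. Heavy, stands fast.
- rod_1_centre (a point): Plain white porcelain grinding rod, a solid cylinder 30 mm in diameter and 90 mm long with slightly rounded edges, about 150 g, standing on end on the table. The point is its centre, half-way up; z runs along the rod. The three rods are alike.
- rod_2_centre (a point): Plain white porcelain grinding rod, a solid cylinder 30 mm in diameter and 90 mm long with slightly rounded edges, about 150 g, standing on end on the table. The point is its centre, half-way up; z runs along the rod. The three rods are alike.
- rod_3_centre (a point): Plain white porcelain grinding rod, a solid cylinder 30 mm in diameter and 90 mm long with slightly rounded edges, about 150 g, standing on end on the table. The point is its centre, half-way up; z runs along the rod. The three rods are alike.
- lid_centre (a point): White porcelain lid, 150 g, 50 mm high, upright on the table on its tapered plug (26 to 35 mm across, 10 high); above it a disc 72 across, 7 thick, and a round knob 22 across, 33 high. The point is on its axis, 25 mm above the underside, 8 above the disc, 25 below the knob's top; z is its axis, up. Fully home the disc lies on the rim with this point 15 mm above the rim.
- stamp_centre (a point): A bystander: small bisque-coloured waisted clay stamp, 23 mm across and 50 mm high, standing on the table; point half-way up.
- tumbler_centre (a point): A bystander: pale green tumbler, 65 mm across and 84 mm high, standing on the table; point half-way up.
- cup_centre (a point): A bystander: pinkish bisque cup, 68 mm across and 62 mm high, standing on the table; point half-way up.
Mind the look-alikes: they are no part of the job. What is shaped like the part that bears rod_1_centre but blue or yellow is not meant.

How it is judged:
By the outcome, as a careful person would: the job done as asked, in the order asked, and still so for the second after the job is handed in, with the robot touching nothing.
It also fails if it takes over 72 s, if anything falls off the work surface, if the arm or the gripper's body presses on something with over 40 N, if the wrist force passes 120 N, or if a joint passes its speed limit or range.

## Robot

A 6-joint arm with a two-finger parallel gripper is mounted at the origin on the work surface; the furniture and walls round the work are solid. World frame = base frame: x ahead of the robot, y to its left, z up, the work surface at z = 0. Lengths are in m, angles in degrees, forces in N, time in s.
With the tool pointing down it reaches from about 0.4 to 0.825 m from the base axis. Payload 7 kg.
Tool frame: the origin (TCP) lies at the very end of the fingers, on their centre line; the grasp point (between the pads) lies 19 mm behind it (r.grasp_offset is the z of the grasp point in the tool frame, in m); z points along the fingers, y is the direction in which the jaws open and shut (so a half turn about z gives the same grasp; the last joint's range is limited). The gripper opens to 88 mm and grips with 3 to 60 N. Pads are 19 mm wide; open, the fingers measure 130 mm over their backs; the gripper's body (78 mm by 193 mm) begins 47 mm behind the grasp point.
Start: joints at [16.507, 20.546, 0.682, 0, -70.136, -16.507], TCP at [0.675, -0, 0.227] pointing down, gripper open.
Joint ranges: [-176.03, 176.03], [-82.01, 121.73], [-58.28, 71.71], [-173.87, 95.51], [-174.79, -0.11], [-173.66, 173.66]. Speed limits (degrees/s): [136.94, 136.94, 172.46, 180, 180, 180].

## Interface

Orientations are given as [roll, pitch, yaw] about the fixed x, y, z axes, in that order (R = Rz(yaw) Ry(pitch) Rx(roll)).
In Python, from plant import r gives the robot as it stands.
- The arm moves only by the tool carry_out, never from a script. Its argument "plan" is a list of rows, each a list of 6 numbers: the shift along the world's x, y, z in m, then the turn, a rotation vector about the world's x, y, z in rad. In form: [[tx, ty, tz, wx, wy, wz], ...]. A call has 1 to 12 rows; each row shifts and turns the pose as measured when the row begins; what a row does not reach is not made up. A row lasts 1/12 s, in which the tool goes at most 41.7 mm and 7.16 degrees, less where a joint would pass 70% of its speed; a pose out of reach is approached as far as the arm can. A call with a gripper value outside its range is refused whole. "fingers" is the closure, from -1 (fully open) to 1 (shut), set as the call begins (left out, the last holds). The fingers move at their own pace and stop on an object; "force" is the grip in N (left out, the last holds). Time passes only in rows, so rows that do not move let the fingers close. It gives the time, the measured TCP pose, the force and the opening at its end, in the units of the state.
- r.get_state(): the state, without advancing time (a new reading comes with each control period).
- r.capture(name): name is "scene" or "side" or "wrist"; returns the picture (400x640x3 uint8, red, green, blue); there is no depth.
- r.camera_model(name): a dict with "fov_y" (degrees; the focal length in pixels is half the picture's height over the tangent of half this angle, whatever the lens; pixels are square), "cx", "cy" (the principal point, pixels), "k1" (the pictures are not rectified: a ray, as slopes to the right and down, at radius r is drawn at 1 + k1 r^2 times it, then the intrinsics apply), "R" (3x3) and "t" (3): a world point X has camera coordinates R X + t; the wrist camera has in their place "mount" (4x4, takes a point from camera to tool coordinates, whose origin is the TCP and whose axes are the flange's). Camera axes: x right, y down, z forward; pixel columns grow to the right and rows downward; lengths in m; the calibration is good to about 2 mm. A picture is of the moment at which its call begins: read the wrist's pose just before it. camera_model takes no time and is no camera call.
- r.close_job(): hands the job in, once; it reports no verdict.
The state is a dict: "time_s": time; "joints": joint angles; "qd": joint speeds; "joint_torque": joint torques, N m; "tcp_pos": TCP position; "eef_rot": TCP orientation; "contact_force": force on the tool from outside, world axes, zero at the start; "moment": the same for the moment, N m; "gripper_width": finger opening in m.
Only numpy, scipy, OpenCV 4.12 (cv2) and the standard library are available. Lean on these libraries where they do the work, as an engineer would, in place of code of your own. Each camera call takes 0.05 s, during which the arm holds its last target.

## Working session

There is one attempt and no reset: what is moved stays moved. The work goes in short steps, Python scripts to look and compute and a tool call to move; the robot and the scene stay as the last step left them, time stands still between calls to the robot, and variables do not carry over. Pictures are saved under pics/ and viewed, and the job is handed in when it is done.

Besides the shell and the picture viewer there is one more tool, called after "Call:" by a JSON object that holds its "fn" and its "kwargs". carry_out: Moves the arm, as the interface text tells. Its arguments: {"type":"object","properties":{"plan":{"type":"array"},"fingers":{"type":"number"},"force":{"type":"number"}},"required":["plan"]}

```bash
ls; mkdir -p pics; cat > h.py <<'E'
from plant import r
import numpy as np, cv2
def cap(n,f):
    im=r.capture(n); cv2.imwrite(f'pics/{f}.png',im[:,:,::-1]); return im
E
python3 - <<'E'
from h import *
print(r.get_state())
for n in ['scene','side','wrist']:
    print(n,r.camera_model(n)); cap(n,n+'0')
E
```

```text
pics
{'time_s': 0.0, 'joints': array([ 1.65061745e+01,  2.05915661e+01,  6.32603517e-01, -2.00866241e-02,
       -7.01366812e+01, -1.65085991e+01]), 'qd': array([-0.10729472, -0.03399208, -0.04194159,  0.06394241,  0.0163043 ,
       -0.03205366]), 'joint_torque': array([-8.00930356e-04, -5.82726967e+01,  2.93058443e+01,  6.99745238e+00,
        6.93249181e-03, -2.06530804e-04]), 'tcp_pos': array([ 6.74494033e-01, -4.06687160e-05,  2.25612439e-01]), 'eef_rot': array([ 1.79902933e+02, -9.07648367e-03, -9.00092577e+01]), 'contact_force': array([-0.83943045, -0.53445092, -0.06076673]), 'moment': array([ 0.03720115, -0.01971505, -0.0090021 ]), 'gripper_width': 0.08760424642763007}
scene {'fov_y': 55.174159534486144, 'cx': 318.9841607787388, 'cy': 204.86004890409498, 'k1': 0.01760086304107461, 'R': array([[ 0.54701803, -0.83710773, -0.00468271],
       [-0.52888623, -0.34126021, -0.77705909],
       [ 0.64888414,  0.42754196, -0.62941024]]), 't': array([-0.32551229,  0.41419416,  0.67525519])}
side {'fov_y': 53.33437931287222, 'cx': 321.5694255465418, 'cy': 199.62553190469248, 'k1': -0.050383938883180955, 'R': array([[ 0.99441465, -0.10552949,  0.00174089],
       [-0.06684347, -0.64246597, -0.76339337],
       [ 0.08167898,  0.75901318, -0.64593153]]), 't': array([-0.58167696,  0.15575288,  1.28381526])}
wrist {'fov_y': 60.99047533202157, 'cx': 321.31773152605984, 'cy': 197.71912620261273, 'k1': -0.0737995920359986, 'mount': array([[-8.01702177e-04, -9.56219267e-01, -2.92650083e-01,
         8.01021028e-02],
       [ 9.99999480e-01, -5.82271690e-04, -8.36911951e-04,
        -5.66849113e-04],
       [ 6.29869474e-04, -2.92650602e-01,  9.56219237e-01,
        -1.57680595e-01],
       [ 0.00000000e+00,  0.00000000e+00,  0.00000000e+00,
         1.00000000e+00]])}
```

View pics/scene0.png

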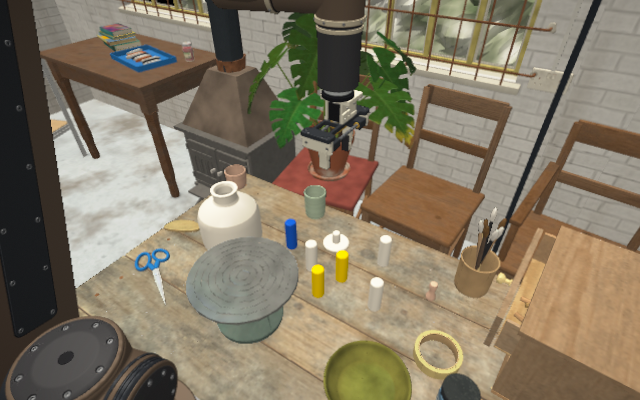

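View pics/side0.png

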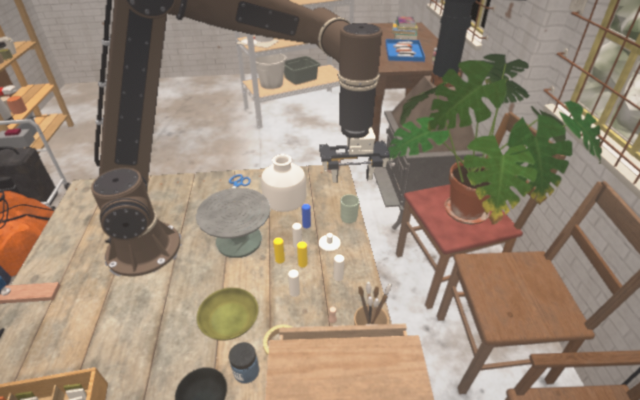

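View pics/wrist0.png

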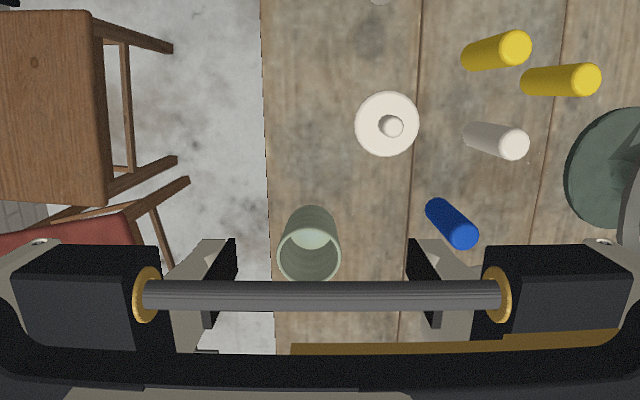

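The scene picture shows white rods near (311,255), (385,250) and (376,293), the lid at (336,243) and the jar mouth at (226,190). There are yellow and blue decoys among them. In the side view the same things are at (297,235), (340,267), (294,283), (330,241) and (282,160). I'll zoom in and measure.

```bash
cat >> h.py <<'E'
from scipy.spatial.transform import Rotation as Ro
def model(n,st=None):
    m=r.camera_model(n); f=200/np.tan(np.radians(m['fov_y']/2))
    if n=='wrist':
        T=np.eye(4);T[:3,:3]=Ro.from_euler('xyz',st['eef_rot'],degrees=True).as_matrix();T[:3,3]=st['tcp_pos']
        C=np.linalg.inv(T@np.array(m['mount'])); R,t=C[:3,:3],C[:3,3]
    else: R,t=np.array(m['R']),np.array(m['t'])
    return f,m['cx'],m['cy'],m['k1'],R,t
def proj(M,X):
    f,cx,cy,k,R,t=M; c=np.atleast_2d(X)@R.T+t; s=c[:,:2]/c[:,2:]; s=s*(1+k*(s**2).sum(1,keepdims=True)); return s*f+[cx,cy]
def ray(M,p):
    f,cx,cy,k,R,t=M; d=(np.array(p,float)-[cx,cy])/f; s=d.copy()
    for _ in range(20): s=d/(1+k*(s@s))
    v=R.T@np.append(s,1); return -R.T@t, v/np.linalg.norm(v)
def onz(M,p,z):
    o,v=ray(M,p); return o+v*(z-o[2])/v[2]
def two(a,b):
    (o1,v1),(o2,v2)=a,b
    A=np.stack([v1,-v2],1); s=np.linalg.lstsq(A,o2-o1,rcond=None)[0]
    p,q=o1+s[0]*v1,o2+s[1]*v2; return (p+q)/2,np.linalg.norm(p-q)
E
python3 - <<'E'
import cv2
a=cv2.imread('pics/scene0.png');b=cv2.imread('pics/side0.png')
cv2.imwrite('pics/sz.png',cv2.resize(a[165:315,190:450],None,fx=3,fy=3,interpolation=cv2.INTER_CUBIC))
cv2.imwrite('pics/dz.png',cv2.resize(b[145:335,190:390],None,fx=3,fy=3,interpolation=cv2.INTER_CUBIC))
E
```

```text
(no output)
```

View pics/sz.png

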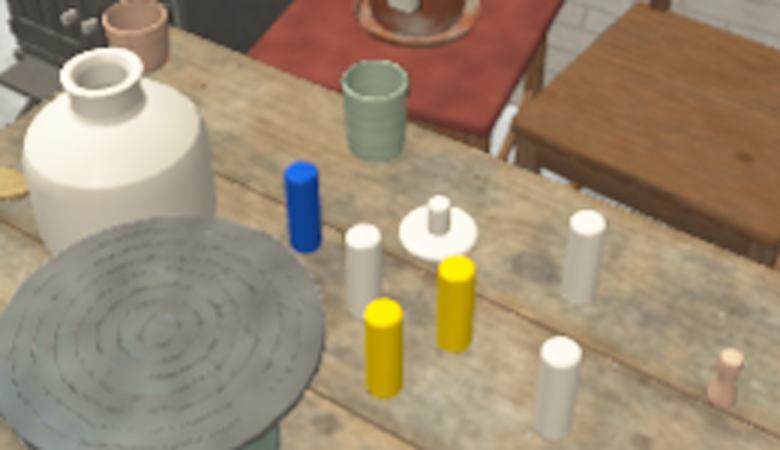

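View pics/dz.png

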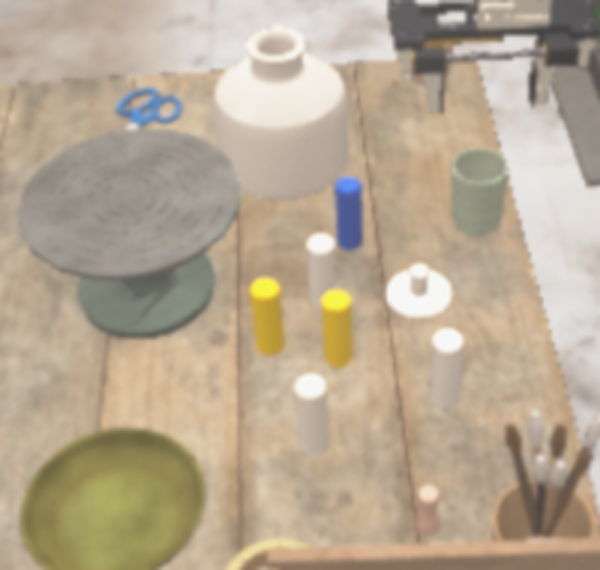

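```bash
python3 - <<'E'
from h import *
S=model('scene');D=model('side')
s={'A':(363,236),'B':(587,222),'C':(560,350),'mouth':(103,76),'lid':(438,204),'blue':(303,172),'y1':(384,313),'y2':(457,268),'tumb':(375,80),'stamp':(731,356),'wheel':(162,333)}
d={'A':(321,244),'B':(447,341),'C':(310,386),'mouth':(276,44),'lid':(419,271),'blue':(348,186),'y1':(266,290),'y2':(337,300),'tumb':(479,167),'stamp':(429,493),'wheel':(131,207)}
hz=dict(A=.09,B=.09,C=.09,mouth=.18,lid=.05,blue=.09,y1=.09,y2=.09,tumb=.084,stamp=.05,wheel=.12)
for k in s:
    ps=(np.array(s[k])+.5)/3-.5+[190,165]; pd=(np.array(d[k])+.5)/3-.5+[190,145]
    X,e=two(ray(S,ps),ray(D,pd)); print(k,X.round(4),round(e,4),onz(S,ps,hz[k])[:2].round(4),onz(D,pd,hz[k])[:2].round(4))
print('cup',onz(S,(np.array([135,10])/3+[190,165]),.062))
for p in [(325,330),(0,330),(160,217)]: print('wheel edge',onz(S,(np.array(p)/3+[190,165]),.14))
E
```

```text
A [ 0.5031 -0.0369  0.0847] 0.0024 [ 0.4998 -0.0387] [ 0.5025 -0.044 ]
B [ 0.6151 -0.183   0.0858] 0.0032 [ 0.6126 -0.1831] [ 0.6137 -0.1886]
C [ 0.4823 -0.2247  0.0863] 0.0032 [ 0.4808 -0.2244] [ 0.4816 -0.2295]
mouth [0.4685 0.1991 0.1751] 0.0012 [0.4635 0.1929] [0.4687 0.193 ]
lid [ 0.6051 -0.0473  0.045 ] 0.0028 [ 0.6019 -0.0486] [ 0.6038 -0.0541]
blue [0.5378 0.0491 0.0869] 0.0025 [0.5362 0.0483] [0.5371 0.0438]
y1 [ 0.4446 -0.0957  0.0833] 0.0026 [ 0.4408 -0.0978] [ 0.4444 -0.1039]
y2 [ 0.5141 -0.1187  0.0848] 0.0017 [ 0.5105 -0.1203] [ 0.5135 -0.1246]
tumb [0.6873 0.0739 0.0808] 0.0035 [0.6857 0.0736] [0.6857 0.0676]
stamp [ 0.5804 -0.3248  0.0469] 0.0019 [ 0.5786 -0.3245] [ 0.5796 -0.3279]
wheel [ 3.118e-01 -1.000e-04  1.255e-01] 0.0089 [0.3183 0.0086] [ 3.096e-01 -1.000e-04]
cup [0.67324039 0.37352943 0.062     ]
wheel edge [ 0.36898419 -0.09798088  0.14      ]
wheel edge [0.24860546 0.08852385 0.14      ]
wheel edge [0.39139966 0.07179053 0.14      ]
```

```bash
python3 - <<'E'
from h import *
st=r.get_state(); W=model('wrist',st)
for k,p,z in [('A',(513,145),.09),('lid',(391.5,126.5),.05),('liddisc',(387,124),.017),('blue',(463,236),.09),('y2',(516,47.5),.09),('y1',(585.5,79),.09),('tumb',(309,255),.084)]: print(k,onz(W,p,z).round(4))
S=model('scene');D=model('side')
for p,q in [((483,195),(363,287)),((489,208),(387,287)),((478,250),(372,315))]: print('brush',two(ray(S,p),ray(D,q)))
E
```

```text
A [ 0.5054 -0.039   0.09  ]
lid [ 0.607  -0.0504  0.05  ]
liddisc [ 0.6052 -0.05    0.017 ]
blue [0.5406 0.0478 0.09  ]
y2 [ 0.5141 -0.1201  0.09  ]
y1 [ 0.4468 -0.0974  0.09  ]
tumb [0.6873 0.0699 0.084 ]
brush (array([ 0.6448577 , -0.38032423,  0.25162613]), np.float64(0.06079719755128228))
brush (array([ 0.69912364, -0.37945088,  0.20620192]), np.float64(0.014860067942153147))
brush (array([ 0.67036309, -0.3881072 ,  0.10758147]), np.float64(0.01166463697427661))
```

Call:
{"fn": "carry_out", "kwargs": {"plan": [[-0.0143,-0.0033,0,0,0,0.122],[-0.0143,-0.0033,0,0,0,0.122],[-0.0143,-0.0033,0,0,0,0.122],[-0.0143,-0.0033,0,0,0,0.122],[-0.0143,-0.0033,0,0,0,0.122],[-0.0143,-0.0033,0,0,0,0.122],[-0.0143,-0.0033,0,0,0,0.122],[-0.0143,-0.0033,0,0,0,0.122],[-0.0143,-0.0033,0,0,0,0.122],[-0.0143,-0.0033,0,0,0,0.122],[-0.0143,-0.0033,0,0,0,0.122],[-0.0143,-0.0033,0,0,0,0.122]], "fingers": -0.4, "force": 25}}

```text
time_s: 1.15
tcp_pos: [0.4947, -0.0412, 0.2196]
eef_rot: [179.5, 0.2, -4.2]
contact_force: [0.2, 0.5, 0.2]
gripper_width: 0.0616
```

Call:
{"fn": "carry_out", "kwargs": {"plan": [[0.004,0.0,0,0,0,0.06],[0,0,0,0,0,0],[0,0,0,0,0,0]]}}

```text
time_s: 1.4
tcp_pos: [0.4952, -0.0419, 0.22]
eef_rot: [179.6, 0.2, -0.3]
contact_force: [0.3, 0.7, -0.5]
gripper_width: 0.0614
```

```bash
python3 - <<'E'
from h import *
print(r.get_state()); cap('wrist','w1')
E
```

```text
{'time_s': 1.4, 'joints': array([ 18.13478029,   4.00470089, -21.82999892,   0.36823965,
       -64.50811065,  71.43523224]), 'qd': array([-0.01325927, -0.0048246 ,  0.16602349,  0.14069719,  0.30913585,
        1.0020133 ]), 'joint_torque': array([-3.06697469e-02, -3.42213964e+01,  2.81262374e+01,  6.65670723e+00,
        7.67306727e-02,  3.95063013e-01]), 'tcp_pos': array([ 0.49521007, -0.04193646,  0.2199868 ]), 'eef_rot': array([179.57651766,   0.21988457,  -0.27132106]), 'contact_force': array([ 0.29757007,  0.69436099, -0.54569888]), 'moment': array([-0.03877603,  0.02786181,  0.03618866]), 'gripper_width': 0.06141530735751568}
```

View pics/w1.png

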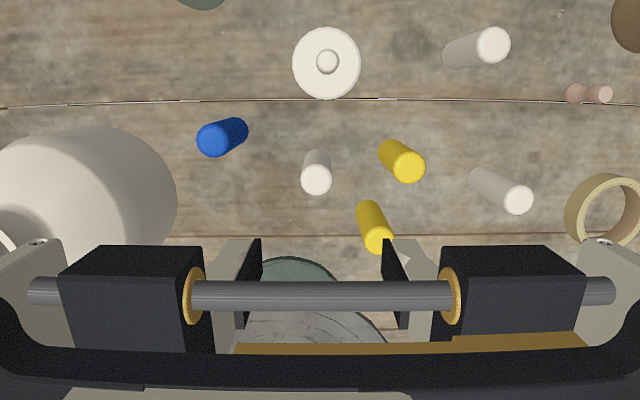

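The wrist view shows rod A's top at (317,178), B's at (493,45) and C's at (515,199), with the knob at (327,61). I'll fit these tops with masks.

```bash
python3 - <<'E'
from h import *
im=cv2.imread('pics/w1.png'); 
cv2.imwrite('pics/w1z.png',cv2.resize(im[20:220,280:540],None,fx=3,fy=3,interpolation=cv2.INTER_CUBIC))
st=r.get_state(); W=model('wrist',st)
for k,p,z in [('A',(317,178),.09),('B',(493,45),.09),('C',(515,199),.09),('lid',(327,61.5),.05),('liddisc',(326.5,62.5),.017)]: print(k,onz(W,p,z).round(4))
b=im.min(2)
for k,p in [('A',(317,178)),('B',(493,45)),('C',(515,199))]:
    print(k,b[p[1]-20:p[1]+24:4,p[0]-20:p[0]+24:4])
E
```

```text
A [ 0.5051 -0.0398  0.09  ]
B [ 0.6148 -0.1826  0.09  ]
C [ 0.4844 -0.2205  0.09  ]
lid [ 0.604  -0.0496  0.05  ]
liddisc [ 0.6059 -0.0498  0.017 ]
A [[124 122 158 151 137 129 122 122 116 120 119]
 [119 118 158 150 137 128 118 118 112 122 120]
 [110 121 152 185 205 200 196 135 115 128 125]
 [106 116 201 219 216 214 212 201 131 123 127]
 [117 181 229 214 214 213 215 213 194 126 122]
 [115 204 219 215 213 213 216 213 197 118 123]
 [118 204 214 211 216 213 214 212 204 118 126]
 [114 134 217 213 215 214 213 214 191 135 136]
 [123 116 201 212 215 214 213 206 125 136 133]
 [115 119 114 134 204 206 170 133 126 133 134]
 [107 110 111 116 127 129 124 124 114 122 125]]
B [[123 123 133 133 122 105 108 113 108 109 104]
 [131 124 124 169 209 207 204 199 109 117 119]
 [147 153 185 209 210 206 209 210 197 117 120]
 [150 147 206 210 209 208 208 208 208 157 118]
 [151 178 220 209 210 208 208 209 209 194 109]
 [143 183 225 211 209 210 209 206 208 191 107]
 [142 180 218 209 209 210 207 208 208 190 109]
 [136 152 208 210 209 209 207 209 198 106 108]
 [138 139 176 205 208 209 208 198 143 104 117]
 [131 134 129 168 184 199 174 123 123 125 120]
 [123 123 122 123 116 118 112 120 125 122 125]]
C [[150 150 140 134 124 125 126 113 111 115 114]
 [155 154 152 144 142 136 127 111 123 118 114]
 [155 154 154 153 157 183 202 196 169 116 121]
 [153 155 153 158 202 220 212 212 209 181 135]
 [145 150 149 193 222 214 212 212 212 207 140]
 [143 152 156 217 212 212 210 211 212 210 136]
 [141 145 153 214 212 213 211 212 211 206 142]
 [130 135 142 209 213 212 211 210 211 147 146]
 [137 140 137 168 214 215 212 210 152 148 137]
 [148 148 145 145 149 132 121 143 143 144 139]
 [137 148 147 153 156 158 142 137 131 133 129]]
```

View pics/w1z.png

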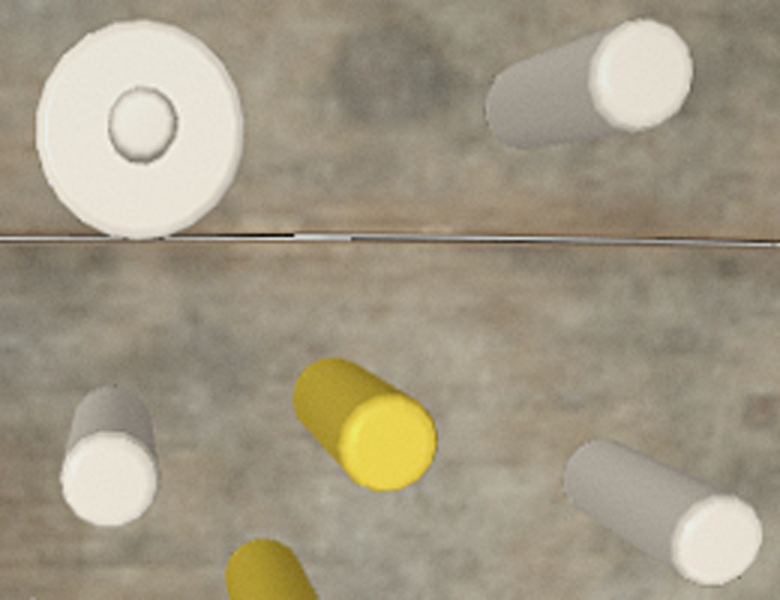

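Call:
{"fn": "carry_out", "kwargs": {"plan": [[0.005,0.001,-0.02,0,0,0],[0.0045,0.001,-0.03,0,0,0],[0,0,-0.03,0,0,0],[0,0,-0.03,0,0,0],[0,0,-0.025,0,0,0],[0,0,-0.018,0,0,0],[0,0,-0.01,0,0,0],[0,0,0,0,0,0]]}}

```text
time_s: 2.12
tcp_pos: [0.5083, -0.0393, 0.0513]
eef_rot: [179.6, -0.1, -1.4]
contact_force: [-0.4, -0.3, 0.1]
gripper_width: 0.0617
```

Call:
{"fn": "carry_out", "kwargs": {"plan": [[-0.0035,-0.0005,0.004,0,0,0.02],[0,0,0,0,0,0]]}}

```text
time_s: 2.28
tcp_pos: [0.5046, -0.0399, 0.0549]
eef_rot: [179.5, 0.1, -0.2]
contact_force: [0.2, 0.4, -0.3]
gripper_width: 0.0615
```

```bash
python3 - <<'E'
from h import *
st=r.get_state();print(st['tcp_pos'],st['eef_rot']); cap('wrist','w2')
E
```

```text
[ 0.5045788  -0.03994987  0.05491739] [ 1.79533089e+02  6.46304384e-02 -2.30721823e-01]
```

View pics/w2.png

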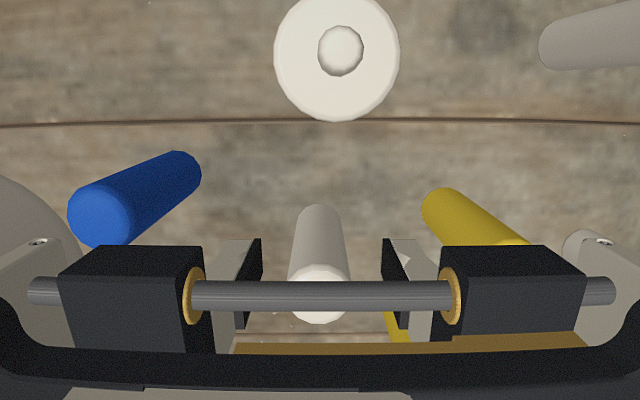

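The rod's top, at (320,300), sits between the pads and is centred in both directions, so I'll close on it.

Call:
{"fn": "carry_out", "kwargs": {"plan": [[0,0,0,0,0,0],[0,0,0,0,0,0],[0,0,0,0,0,0],[0,0,0,0,0,0],[0,0,0,0,0,0]], "fingers": 1, "force": 25}}

```text
time_s: 2.75
tcp_pos: [0.5078, -0.039, 0.059]
eef_rot: [179.7, -0.4, -0.3]
contact_force: [0.1, -0.8, -0.6]
gripper_width: 0.0333
```

Call:
{"fn": "carry_out", "kwargs": {"plan": [[0,0,0,0,0,0],[0,0,0,0,0,0]]}}

```text
time_s: 2.92
tcp_pos: [0.5079, -0.039, 0.0593]
eef_rot: [179.7, -0.5, -0.3]
contact_force: [0.1, -0.4, -2.0]
gripper_width: 0.0294
```

Call:
{"fn": "carry_out", "kwargs": {"plan": [[0,0,0.02,0,0,0],[0,0,0.035,0,0,0],[0,0,0.04,0,0,0],[0,0,0.04,0,0,0],[-0.01,0.03,0.04,0,0,0],[-0.012,0.035,0.035,0,0,0],[-0.012,0.035,0.02,0,0,0],[-0.012,0.035,0.01,0,0,0],[-0.012,0.035,0,0,0,0],[-0.012,0.034,0,0,0,0],[-0.01,0.02,0,0,0,0],[0,0,0,0,0,0]]}}

```text
time_s: 3.92
tcp_pos: [0.4217, 0.1777, 0.2933]
eef_rot: [179.9, -0.0, -0.8]
contact_force: [-0.3, -0.3, -1.7]
gripper_width: 0.0293
```

```bash
python3 - <<'E'
from h import *
st=r.get_state();print(st['tcp_pos'],st['eef_rot'],st['gripper_width']); cap('wrist','w3')
E
```

```text
[0.42174062 0.17768576 0.29333014] [ 1.79939741e+02 -6.49303329e-03 -8.47936338e-01] 0.029305196977699267
```

View pics/w3.png

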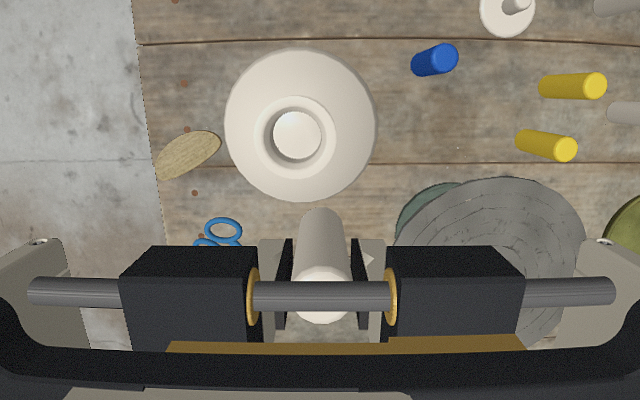

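```bash
python3 - <<'E'
from h import *
im=cv2.imread('pics/w3.png')
cv2.imwrite('pics/w3z.png',cv2.resize(im[80:340,220:400],None,fx=3,fy=3,interpolation=cv2.INTER_CUBIC)[:780])
cv2.imwrite('pics/w3z.png',cv2.resize(im[85:185,240:350],None,fx=5,fy=5,interpolation=cv2.INTER_CUBIC))
E
```

```text
(no output)
```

View pics/w3z.png

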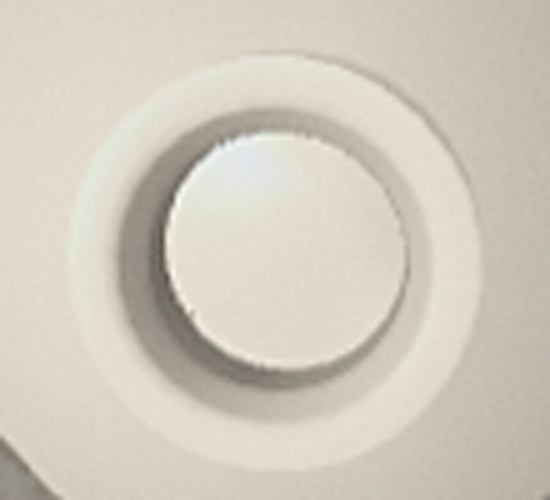

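```bash
python3 - <<'E'
from h import *
st=r.get_state(); W=model('wrist',st)
print(st['tcp_pos'],onz(W,(294.8,136.6),.18), onz(W,(294.8-41.3,136.6),.18)-onz(W,(294.8+41.3,136.6),.18))
# where held rod top appears vs expected axis
for dx in (-.004,0,.004): print(dx,proj(W,st['tcp_pos']+[dx,0,.031]))
E
```

```text
[0.42220787 0.17674826 0.29330317] [0.470408  0.1962241 0.18     ] [0.0011428  0.06560505 0.        ]
-0.004 [[320.14082327 298.02698357]]
0 [[319.98885694 290.0034096 ]]
0.004 [[319.83422911 281.8246756 ]]
```

```bash
python3 - <<'E'
from h import *
im=cv2.imread('pics/w3.png')
cv2.imwrite('pics/w3y.png',cv2.resize(im[200:345,260:380],None,fx=4,fy=4,interpolation=cv2.INTER_CUBIC))
st=r.get_state(); W=model('wrist',st)
for dx in (-.004,-.002,0): print(dx,proj(W,st['tcp_pos']+np.array([[dx-.0145,0,.031],[dx+.015,0,-.059],[dx,-.015,.031],[dx,.015,.031]])).round(1).tolist())
E
```

```text
-0.004 [[320.7, 325.8], [320.0, 201.7], [354.9, 297.5], [285.5, 298.4]]
-0.002 [[320.6, 322.1], [319.9, 198.9], [354.9, 293.5], [285.2, 294.4]]
0 [[320.5, 318.4], [319.9, 196.0], [355.0, 289.4], [285.0, 290.4]]
```

View pics/w3y.png

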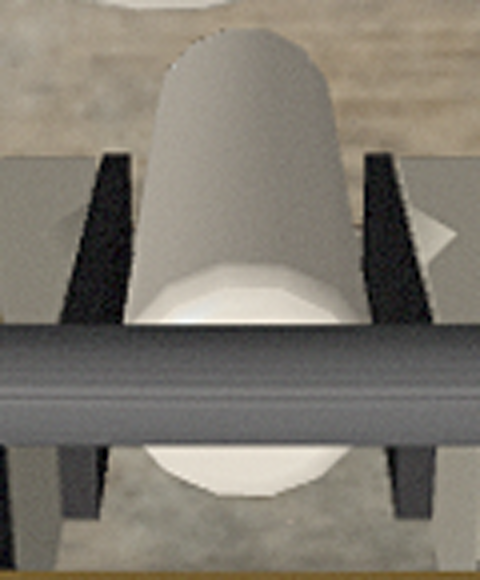

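Call:
{"fn": "carry_out", "kwargs": {"plan": [[0.02,0.0095,0,0,0,0.007],[0.02,0.006,0,0,0,0.007],[0.01,0.003,-0.01,0,0,0],[0.0025,0.001,-0.015,0,0,0],[0,0,-0.015,0,0,0],[0,0,0,0,0,0]]}}

```text
time_s: 4.47
tcp_pos: [0.4762, 0.1941, 0.2494]
eef_rot: [179.9, 0.1, -0.0]
contact_force: [-0.0, -0.0, -2.6]
gripper_width: 0.0296
```

```bash
python3 - <<'E'
from h import *
st=r.get_state();print(st['tcp_pos'],st['eef_rot']); a=cap('scene','s4'); b=cap('side','d4');w=cap('wrist','w4')
c=np.hstack([cv2.resize(a[110:230,180:280],(400,480)),cv2.resize(b[110:230,230:330],(400,480))])
cv2.imwrite('pics/c4.png',c[:,:,::-1])
E
```

```text
[0.47624652 0.19405652 0.24936471] [ 1.79888170e+02  1.11683352e-01 -1.93396977e-02]
```

View pics/c4.png

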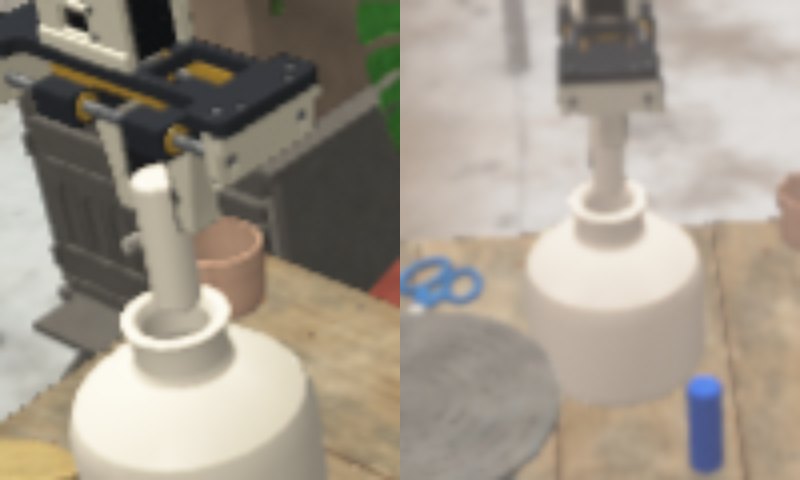

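View pics/w4.png

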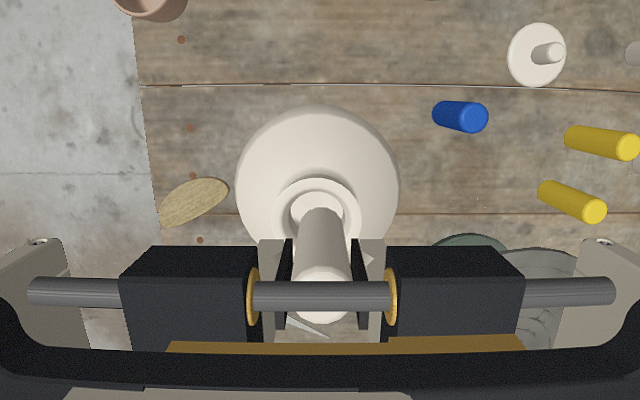

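```bash
python3 - <<'E'
from h import *
S=model('scene');D=model('side')
X=np.array([[.472,.196,.28],[.472,.196,.19],[.470,.196,.18]])
print(((proj(S,X)-[180,110])*4).round(0).tolist(),((proj(D,X)-[230,110])*4).round(0).tolist())
E
```

```text
[[155.0, 173.0], [179.0, 298.0], [180.0, 313.0]] [[203.0, 93.0], [210.0, 185.0], [208.0, 195.0]]
```

Call:
{"fn": "carry_out", "kwargs": {"plan": [[-0.001,0.002,-0.008,0,0,0],[0,0,-0.01,0,0,0],[0,0,-0.01,0,0,0],[0,0,-0.01,0,0,0],[0,0,-0.01,0,0,0]]}}

```text
time_s: 5.03
tcp_pos: [0.478, 0.198, 0.2061]
eef_rot: [-179.6, -0.6, 0.0]
contact_force: [-0.3, 0.4, -1.4]
gripper_width: 0.0294
```

Call:
{"fn": "carry_out", "kwargs": {"plan": [[-0.003,-0.002,-0.006,0,0,0],[0,0,0,0,0,0]]}}

```text
time_s: 5.2
tcp_pos: [0.4732, 0.195, 0.1965]
eef_rot: [-179.8, -0.4, 0.0]
contact_force: [0.3, -0.3, -2.0]
gripper_width: 0.0295
```

```bash
python3 - <<'E'
from h import *
st=r.get_state();print(st['tcp_pos'],st['eef_rot'],st['contact_force']); a=cap('scene','s5')
cv2.imwrite('pics/c5.png',cv2.resize(a[110:230,180:280],(400,480))[:,:,::-1])
E
```

```text
[0.47320015 0.19496174 0.19646302] [-1.79782895e+02 -3.68640906e-01  4.39352013e-02] [ 0.32338632 -0.28545033 -2.01770174]
```

View pics/c5.png

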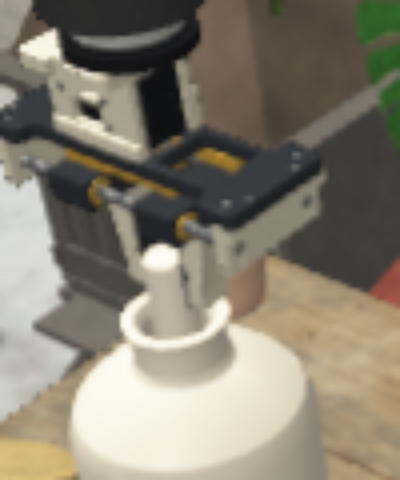

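The rod is about 40 mm into the neck and free of it, so I'll release.

Call:
{"fn": "carry_out", "kwargs": {"plan": [[0,0,0,0,0,0],[0,0,0,0,0,0],[0,0,0,0,0,0],[0,0,0,0,0,0],[0,0,0,0,0,0]], "fingers": -0.4}}

```text
time_s: 5.67
tcp_pos: [0.4751, 0.1962, 0.1995]
eef_rot: [-179.7, -0.6, 0.1]
contact_force: [-0.2, 0.9, 0.3]
gripper_width: 0.057
```

```bash
python3 - <<'E'
from h import *
st=r.get_state();print(st['tcp_pos'],st['eef_rot'],st['contact_force']); a=cap('scene','s6')
cv2.imwrite('pics/c6.png',cv2.resize(a[110:230,180:280],(400,480))[:,:,::-1])
E
```

```text
[0.47513591 0.19618707 0.19946024] [-1.79656653e+02 -6.25966130e-01  1.10353265e-01] [-0.2262497   0.87700705  0.31765988]
```

View pics/c6.png

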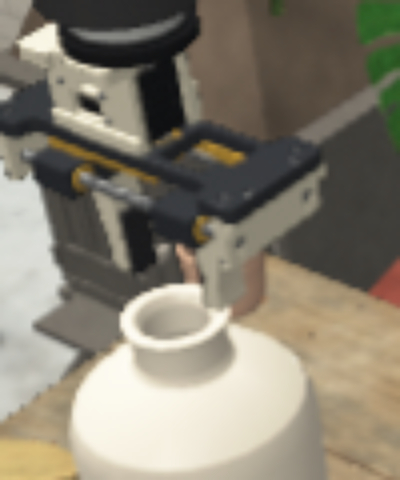

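Call:
{"fn": "carry_out", "kwargs": {"plan": [[0,0,0.02,0,0,0],[0,-0.02,0.025,0,0,0],[0,-0.039,0.005,0,0,0],[-0.001,-0.039,0,0,0,0],[-0.001,-0.039,0,0,0,0],[-0.001,-0.039,0,0,0,0],[-0.001,-0.039,0,0,0,0],[-0.001,-0.039,0,0,0,0],[-0.001,-0.039,0,0,0,0],[-0.001,-0.039,-0.01,0,0,0],[-0.001,-0.039,-0.01,0,0,0],[-0.001,-0.039,-0.01,0,0,0]]}}

```text
time_s: 6.72
tcp_pos: [0.4667, -0.224, 0.2284]
eef_rot: [-179.7, -1.6, 0.9]
contact_force: [1.0, 0.4, 0.1]
gripper_width: 0.0611
```

Call:
{"fn": "carry_out", "kwargs": {"plan": [[0,0,-0.01,0,0,0],[0,0,0,0,0,0]]}}

```text
time_s: 6.88
tcp_pos: [0.4646, -0.2311, 0.2161]
eef_rot: [-179.7, -1.5, 0.4]
contact_force: [-1.2, 1.2, -0.5]
gripper_width: 0.0612
```

```bash
python3 - <<'E'
from h import *
st=r.get_state();print(st['tcp_pos'],st['eef_rot']); cap('wrist','w7')
E
```

```text
[ 0.46460574 -0.23107256  0.21610698] [-179.67581088   -1.45417237    0.39031319]
```

View pics/w7.png

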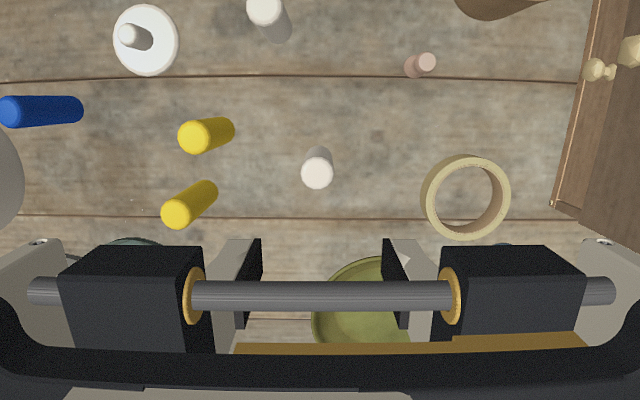

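```bash
python3 - <<'E'
from h import *
st=r.get_state(); W=model('wrist',st)
for k,p,z in [('C',(317,172.5),.09),('B',(264.5,10.5),.09),('lid',(127,36),.05),('box',(555,205),.0),('box',(555,205),.12),('stamp',(427,61),.05),('y2',(195,136),.09),('y1',(177,213),.09)]: print(k,onz(W,p,z).round(4))
E
```

```text
C [ 0.4839 -0.2271  0.09  ]
B [ 0.6122 -0.1856  0.09  ]
lid [ 0.6033 -0.0508  0.05  ]
box [ 0.4298 -0.5112 -0.    ]
box [ 0.4652 -0.4222  0.12  ]
stamp [ 0.5808 -0.3264  0.05  ]
y2 [ 0.5147 -0.1236  0.09  ]
y1 [ 0.446  -0.1009  0.09  ]
```

Call:
{"fn": "carry_out", "kwargs": {"plan": [[0.006,0.002,-0.02,-0.005,0.012,-0.006],[0.006,0.0015,-0.03,0,0.012,0],[0.006,0.001,-0.03,0,0,0],[0,0,-0.03,0,0,0],[0,0,-0.022,0,0,0],[0,0,-0.015,0,0,0],[0,0,-0.006,0,0,0],[0,0,0,0,0,0]]}}

```text
time_s: 7.6
tcp_pos: [0.4916, -0.2193, 0.0677]
eef_rot: [179.8, -0.9, 0.8]
contact_force: [0.5, 0.2, -0.1]
gripper_width: 0.0614
```

```bash
python3 - <<'E'
from h import *
st=r.get_state();print(st['tcp_pos'],st['eef_rot']); cap('wrist','w8')
E
```

```text
[ 0.49157183 -0.21927244  0.06765458] [179.75649646  -0.93351441   0.81568328]
```

View pics/w8.png

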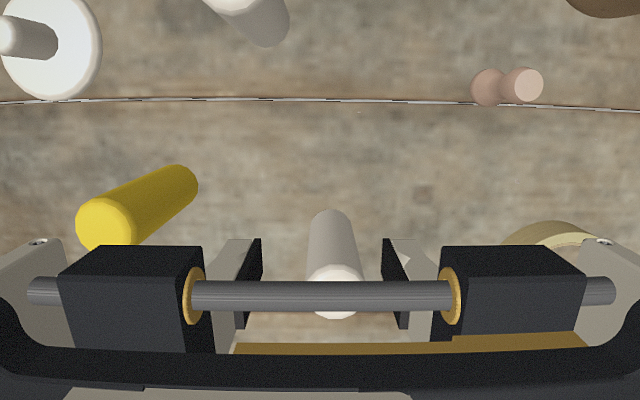

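Call:
{"fn": "carry_out", "kwargs": {"plan": [[-0.005,-0.005,-0.006,0.003,0.016,-0.014],[-0.002,-0.0015,-0.004,0,0,0],[0,0,0,0,0,0]]}}

```text
time_s: 7.9
tcp_pos: [0.4874, -0.2255, 0.0615]
eef_rot: [179.9, -0.3, 0.1]
contact_force: [-0.3, -0.3, -0.1]
gripper_width: 0.0614
```

```bash
python3 - <<'E'
from h import *
st=r.get_state();print(st['tcp_pos'],st['eef_rot']); a=cap('wrist','w9'); cv2.imwrite('pics/w9z.png',cv2.resize(a[190:345,220:420],None,fx=3,fy=3)[:,:,::-1])
W=model('wrist',st)
h=.09-st['tcp_pos'][2]
for dx in (-.004,0,.004): print(dx,proj(W,st['tcp_pos']+np.array([[dx-.0145,0,h],[dx,0,h],[dx+.015,0,h-.09]])).round(1).tolist())
E
```

```text
[ 0.48739875 -0.22554848  0.06146668] [ 1.79887721e+02 -3.16725776e-01  9.92393723e-02]
-0.004 [[320.0, 322.2], [320.0, 294.5], [320.2, 201.0]]
0 [[320.0, 314.7], [320.0, 286.6], [320.2, 195.4]]
0.004 [[320.0, 307.2], [320.0, 278.5], [320.2, 189.6]]
```

View pics/w9z.png

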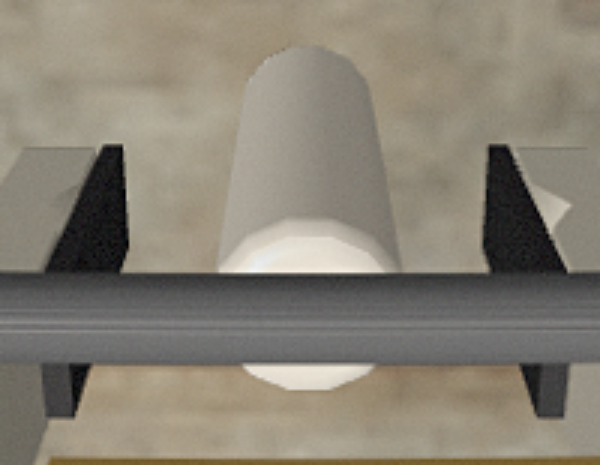

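Call:
{"fn": "carry_out", "kwargs": {"plan": [[-0.003,-0.0005,-0.005,0,0.005,0],[0,0,0,0,0,0],[0,0,0,0,0,0],[0,0,0,0,0,0],[0,0,0,0,0,0],[0,0,0,0,0,0],[0,0,0,0,0,0]], "fingers": 1}}

```text
time_s: 8.53
tcp_pos: [0.4852, -0.227, 0.0581]
eef_rot: [179.9, -0.2, 0.0]
contact_force: [0.3, 0.1, -0.6]
gripper_width: 0.0296
```

Call:
{"fn": "carry_out", "kwargs": {"plan": [[0,0,0.02,0,0,0],[0,0,0.035,0,0,0],[0,0,0.04,0,0,0],[0,0.01,0.04,0,0,0],[0,0.02,0.036,0,0,0],[-0.001,0.03,0.028,0,0,0],[-0.001,0.036,0.018,0,0,0],[-0.001,0.039,0.01,0,0,0],[-0.001,0.039,0.005,0,0,0],[-0.001,0.039,0,0,0,0],[-0.001,0.039,0,0,0,0],[-0.001,0.039,0,0,0,0]]}}

```text
time_s: 9.53
tcp_pos: [0.4685, 0.0711, 0.299]
eef_rot: [-179.7, 0.2, -0.7]
contact_force: [1.3, -0.6, -1.8]
gripper_width: 0.0295
```

Call:
{"fn": "carry_out", "kwargs": {"plan": [[-0.001,0.039,0,0,0,0],[-0.001,0.035,0,0,0,0],[-0.001,0.025,0,0,0,0],[0,0.01,0,0,0,0]]}}

```text
time_s: 9.87
tcp_pos: [0.4622, 0.19, 0.2988]
eef_rot: [-179.6, 0.2, -0.5]
contact_force: [0.0, 0.2, -1.8]
gripper_width: 0.0293
```

Call:
{"fn": "carry_out", "kwargs": {"plan": [[0.006,0.002,-0.01,-0.005,0,0.009],[0.005,0.001,-0.015,0,0,0],[0,0,-0.015,0,0,0],[0,0,-0.007,0,0,0],[0,0,0,0,0,0]]}}

```text
time_s: 10.28
tcp_pos: [0.4731, 0.1939, 0.2472]
eef_rot: [180.0, 0.3, 0.4]
contact_force: [-0.7, -0.1, -1.3]
gripper_width: 0.0297
```

```bash
cat >> h.py <<'E'
def look(f):
    st=r.get_state();print(st['tcp_pos'].round(4),st['eef_rot'].round(2),st['contact_force'].round(1)); a=cap('scene','s'+f); b=cap('side','d'+f);w=cap('wrist','w'+f)
    c=np.hstack([cv2.resize(a[110:230,180:280],(400,480)),cv2.resize(b[110:230,230:330],(400,480))])
    cv2.imwrite(f'pics/c{f}.png',c[:,:,::-1])
E
python3 -c "
from h import *
look('10')"
```

```text
[0.4731 0.1939 0.2472] [179.99   0.32   0.4 ] [-0.7 -0.1 -1.3]
```

View pics/c10.png

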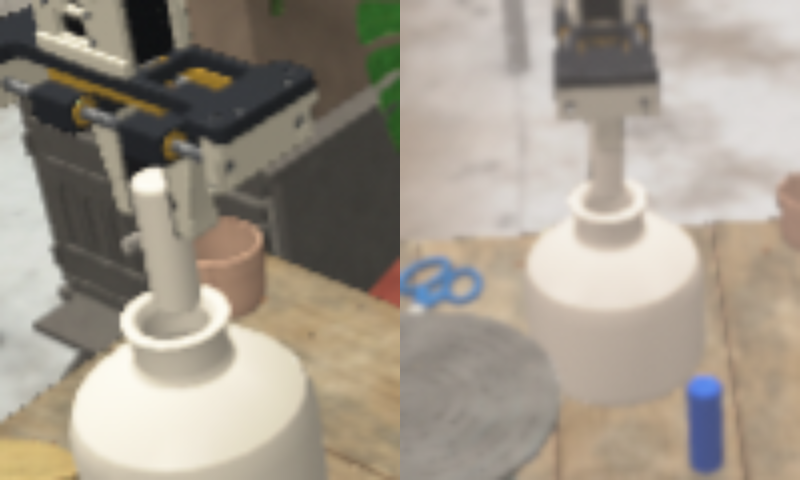

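View pics/w10.png

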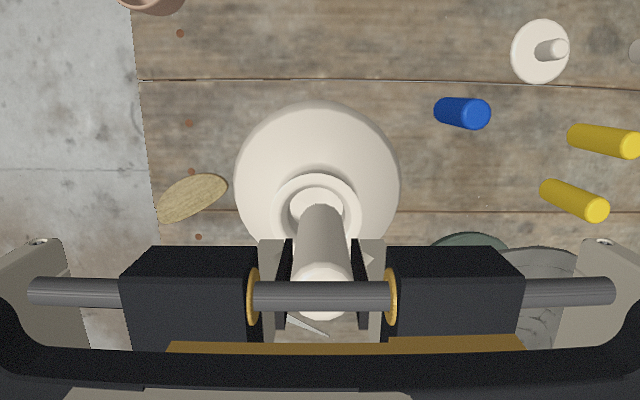

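Call:
{"fn": "carry_out", "kwargs": {"plan": [[0.002,0.002,-0.008,0,0,0],[0,0,-0.01,0,0,0],[0,0,-0.01,0,0,0],[0,0,-0.01,0,0,0],[0,0,-0.009,0,0,0],[0,0,0,0,0,0]]}}

```text
time_s: 10.93
tcp_pos: [0.4762, 0.196, 0.2002]
eef_rot: [-179.8, 0.0, 0.3]
contact_force: [-0.1, -0.1, -1.9]
gripper_width: 0.0288
```

Call:
{"fn": "carry_out", "kwargs": {"plan": [[-0.001,0,-0.003,0,0,0],[0,0,0,0,0,0],[0,0,0,0,0,0],[0,0,0,0,0,0],[0,0,0,0,0,0],[0,0,0,0,0,0]], "fingers": -0.4}}

```text
time_s: 11.43
tcp_pos: [0.4771, 0.197, 0.1983]
eef_rot: [-179.7, -0.2, 0.4]
contact_force: [-0.1, 1.0, -0.5]
gripper_width: 0.0603
```

```bash
python3 -c "
from h import *
look('11')"
```

```text
[0.4771 0.197  0.1983] [-179.7   -0.2    0.4] [-0.1  1.  -0.5]
```

View pics/c11.png

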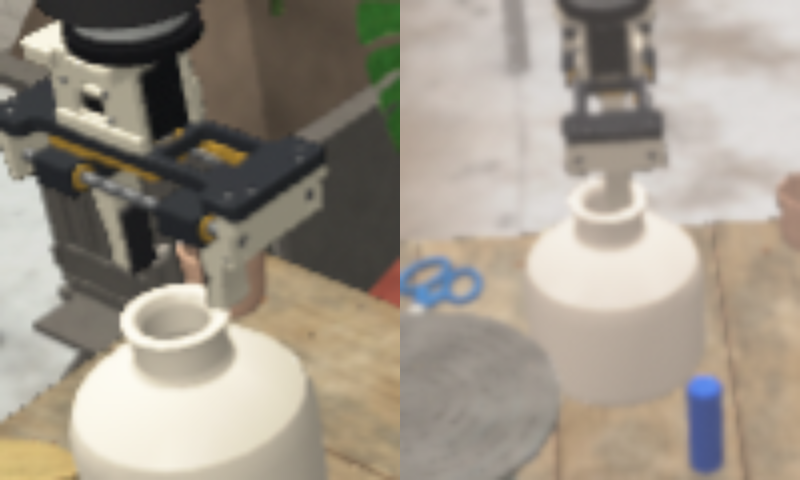

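Call:
{"fn": "carry_out", "kwargs": {"plan": [[0,0,0.02,0,0,0],[0.005,-0.02,0.025,0,0,0],[0.0115,-0.035,0.005,0,0,0],[0.012,-0.037,0,0,0,0],[0.012,-0.037,0,0,0,0],[0.012,-0.037,0,0,0,0],[0.012,-0.037,0,0,0,0],[0.012,-0.037,0,0,0,0],[0.012,-0.037,0,0,0,0],[0.012,-0.037,0,0,0,0],[0.006,-0.03,0,0,0,0],[0.003,-0.015,0,0,0,0]]}}

```text
time_s: 12.58
tcp_pos: [0.5894, -0.1759, 0.253]
eef_rot: [-179.7, -0.6, 1.0]
contact_force: [0.7, -0.0, 0.9]
gripper_width: 0.0615
```

Call:
{"fn": "carry_out", "kwargs": {"plan": [[0,0,-0.02,0,0,0],[0,0,0,0,0,0]]}}

```text
time_s: 12.75
tcp_pos: [0.5898, -0.1807, 0.2321]
eef_rot: [-179.7, -0.5, 0.7]
contact_force: [-0.2, 1.0, -1.3]
gripper_width: 0.0611
```

```bash
python3 - <<'E'
from h import *
st=r.get_state();print(st['tcp_pos'],st['eef_rot']); cap('wrist','w12')
E
```

```text
[ 0.58983058 -0.18072499  0.23209373] [-179.71951699   -0.5405423     0.6683261 ]
```

View pics/w12.png

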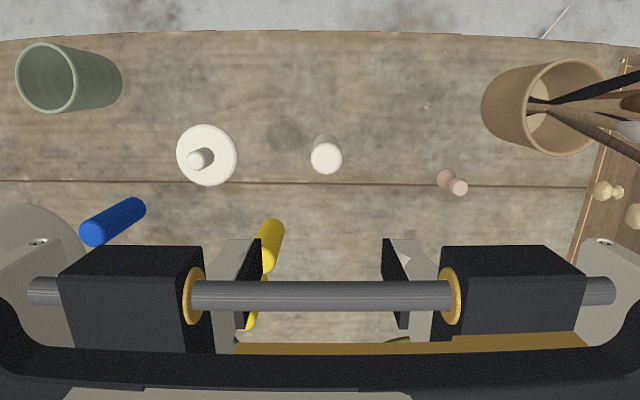

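```bash
python3 - <<'E'
from h import *
st=r.get_state(); W=model('wrist',st); print(st['tcp_pos'])
for k,p,z in [('B',(326.5,158),.09),('lid',(196,159.5),.05),('liddisc',(205,155),.017),('brush',(520,110),.15)]: print(k,onz(W,p,z).round(4))
E
```

```text
[ 0.59091015 -0.18094684  0.23472645]
B [ 0.6176 -0.1855  0.09  ]
lid [ 0.608  -0.0515  0.05  ]
liddisc [ 0.6074 -0.0498  0.017 ]
brush [ 0.6649 -0.3224  0.15  ]
```

Call:
{"fn": "carry_out", "kwargs": {"plan": [[0.008,-0.002,-0.02,0,0.009,-0.012],[0.008,-0.001,-0.03,0,0,0],[0.006,-0.001,-0.032,0,0,0],[0,0,-0.032,0,0,0],[0,0,-0.028,0,0,0],[0,0,-0.015,0,0,0],[0,0,-0.006,0,0,0],[0,0,0,0,0,0]]}}

```text
time_s: 13.47
tcp_pos: [0.6195, -0.181, 0.0779]
eef_rot: [180.0, -1.1, 0.5]
contact_force: [0.2, -0.2, 0.2]
gripper_width: 0.0617
```

```bash
python3 - <<'E'
from h import *
st=r.get_state();print(st['tcp_pos'],st['eef_rot']); a=cap('wrist','w13'); cv2.imwrite('pics/w13z.png',cv2.resize(a[190:345,220:420],None,fx=3,fy=3)[:,:,::-1])
W=model('wrist',st)
h=.09-st['tcp_pos'][2]
for dx in (-.004,0,.004): print(dx,proj(W,st['tcp_pos']+np.array([[dx-.0145,0,h],[dx,0,h],[dx+.015,0,h-.09]])).round(1).tolist())
E
```

```text
[ 0.61951044 -0.18101697  0.07789151] [179.96380975  -1.05426572   0.51019265]
-0.004 [[319.7, 301.4], [319.9, 275.4], [320.5, 195.6]]
0 [[319.8, 294.4], [320.0, 268.0], [320.5, 190.2]]
0.004 [[319.9, 287.3], [320.1, 260.5], [320.5, 184.8]]
```

View pics/w13z.png

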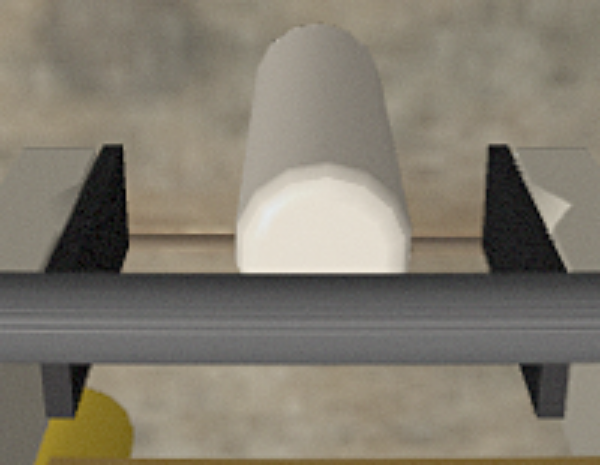

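Call:
{"fn": "carry_out", "kwargs": {"plan": [[-0.002,-0.003,-0.008,0,0.018,-0.009],[0,0,-0.008,0,0,0],[0,0,-0.004,0,0,0],[0,0,0,0,0,0]]}}

```text
time_s: 13.85
tcp_pos: [0.6217, -0.1838, 0.0631]
eef_rot: [179.9, -0.5, 0.1]
contact_force: [-0.7, -0.4, -0.2]
gripper_width: 0.0615
```

```bash
python3 - <<'E'
from h import *
st=r.get_state();print(st['tcp_pos'],st['eef_rot']); a=cap('wrist','w14'); cv2.imwrite('pics/w14z.png',cv2.resize(a[190:345,220:420],None,fx=3,fy=3)[:,:,::-1])
W=model('wrist',st)
h=.09-st['tcp_pos'][2]
for dx in (-.004,0,.004): print(dx,proj(W,st['tcp_pos']+np.array([[dx-.0145,0,h],[dx,0,h],[dx+.015,0,h-.09]])).round(1).tolist())
E
```

```text
[ 0.62167189 -0.18379293  0.06305547] [ 1.79907168e+02 -4.80986136e-01  7.07733093e-02]
-0.004 [[320.0, 319.9], [320.0, 292.4], [320.2, 200.6]]
0 [[320.0, 312.5], [320.0, 284.5], [320.2, 194.9]]
0.004 [[320.0, 305.0], [320.0, 276.4], [320.2, 189.3]]
```

View pics/w14z.png

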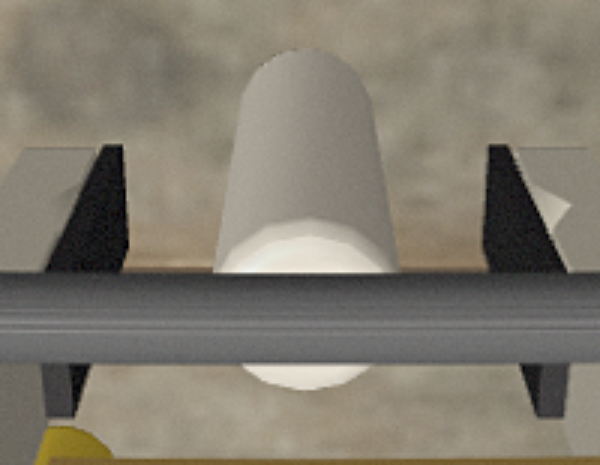

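Call:
{"fn": "carry_out", "kwargs": {"plan": [[-0.004,0,-0.006,0,0.008,0],[0,0,0,0,0,0],[0,0,0,0,0,0],[0,0,0,0,0,0],[0,0,0,0,0,0],[0,0,0,0,0,0],[0,0,0,0,0,0]], "fingers": 1}}

```text
time_s: 14.48
tcp_pos: [0.6178, -0.1842, 0.0581]
eef_rot: [179.9, -0.1, 0.1]
contact_force: [-0.1, 0.3, -1.7]
gripper_width: 0.0293
```

Call:
{"fn": "carry_out", "kwargs": {"plan": [[0,0,0.02,0,0,0],[0,0,0.035,0,0,0],[0,0,0.04,0,0,0],[0,0.01,0.04,0,0,0],[-0.005,0.02,0.036,0,0,0],[-0.01,0.03,0.028,0,0,0],[-0.013,0.035,0.018,0,0,0],[-0.013,0.036,0.01,0,0,0],[-0.013,0.036,0.005,0,0,0],[-0.013,0.036,0,0,0,0],[-0.013,0.036,0,0,0,0],[-0.013,0.036,0,0,0,0]]}}

```text
time_s: 15.48
tcp_pos: [0.5151, 0.0944, 0.2965]
eef_rot: [-179.8, 0.3, -0.7]
contact_force: [0.6, 1.3, -1.8]
gripper_width: 0.0294
```

Call:
{"fn": "carry_out", "kwargs": {"plan": [[-0.013,0.033,0,0,0,0],[-0.012,0.03,0,0,0,0.006],[-0.008,0.02,0,0,0,0.006],[-0.002,0.008,0,0,0,0],[0,0,0,0,0,0]]}}

```text
time_s: 15.9
tcp_pos: [0.4738, 0.1951, 0.297]
eef_rot: [-179.6, 0.3, 0.4]
contact_force: [0.6, -1.0, -1.6]
gripper_width: 0.0292
```

Call:
{"fn": "carry_out", "kwargs": {"plan": [[0,0,-0.01,-0.005,-0.004,0],[0,0,-0.015,0,0,0],[0,0,-0.015,0,0,0],[0,0,-0.007,0,0,0],[0,0,0,0,0,0]]}}

```text
time_s: 16.32
tcp_pos: [0.4743, 0.1918, 0.2461]
eef_rot: [-180.0, 0.0, 0.3]
contact_force: [-0.2, -0.2, -1.7]
gripper_width: 0.0295
```

```bash
python3 -c "
from h import *
look('15')"
```

```text
[0.4743 0.1918 0.2461] [-1.7998e+02  2.0000e-02  3.0000e-01] [-0.2 -0.2 -1.7]
```

View pics/c15.png

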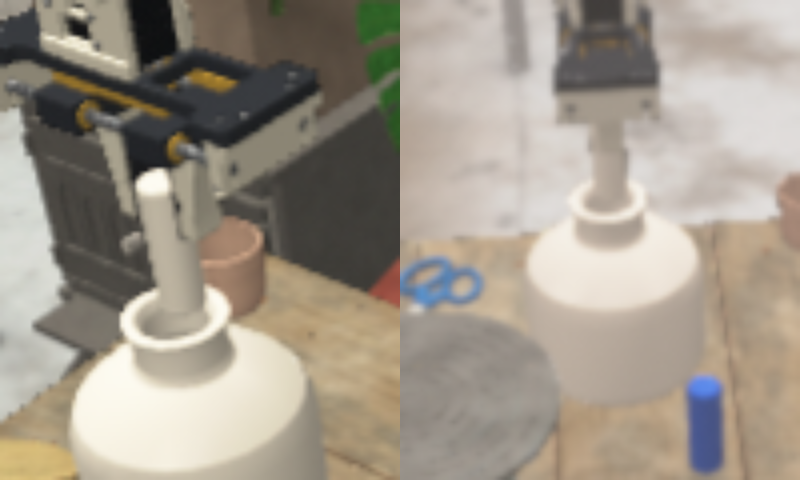

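View pics/w15.png

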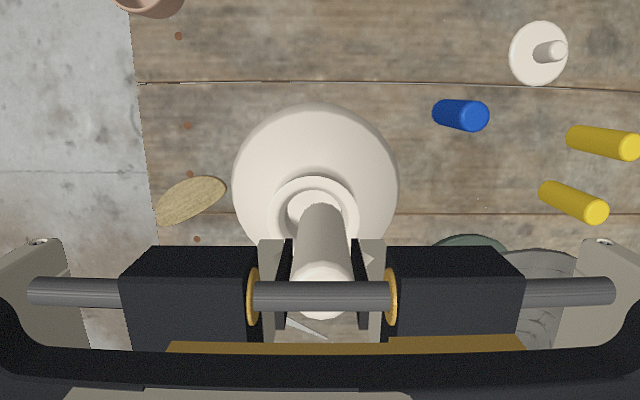

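Call:
{"fn": "carry_out", "kwargs": {"plan": [[-0.001,0.004,-0.004,0,0,0],[0,0,-0.01,0,0,0],[0,0,-0.01,0,0,0],[0,0,-0.01,0,0,0],[0,0,-0.01,0,0,0],[0,0,0,0,0,0]]}}

```text
time_s: 16.97
tcp_pos: [0.4749, 0.1973, 0.2021]
eef_rot: [-179.7, -0.3, 0.3]
contact_force: [-0.8, -0.1, -2.7]
gripper_width: 0.0295
```

Call:
{"fn": "carry_out", "kwargs": {"plan": [[0,0,-0.004,0,0,0],[0,0,0,0,0,0],[0,0,0,0,0,0],[0,0,0,0,0,0],[0,0,0,0,0,0],[0,0,0,0,0,0]], "fingers": -0.4}}

```text
time_s: 17.47
tcp_pos: [0.476, 0.1979, 0.1986]
eef_rot: [-179.7, -0.4, 0.3]
contact_force: [-0.1, -0.7, -1.3]
gripper_width: 0.0598
```

Call:
{"fn": "carry_out", "kwargs": {"plan": [[0,0,0.02,0,0,0],[0,0,0.03,0,0,0],[0,0,0.03,0,0,0],[-0.01,0,0.02,0,0,0],[-0.025,0,0,0,0,0],[-0.015,0,0,0,0,0],[0,0,0,0,0,0]]}}

```text
time_s: 18.05
tcp_pos: [0.4251, 0.1973, 0.3051]
eef_rot: [-179.6, -0.5, 0.2]
contact_force: [-0.7, -0.9, -0.3]
gripper_width: 0.0617
```

```bash
python3 -c "
from h import *
look('16')
im=cv2.imread('pics/w16.png')
cv2.imwrite('pics/w16z.png',cv2.resize(im[85:195,240:370],None,fx=5,fy=5,interpolation=cv2.INTER_CUBIC))"
```

```text
[0.4251 0.1973 0.3051] [-179.63   -0.52    0.21] [-0.7 -0.9 -0.3]
```

View pics/w16z.png

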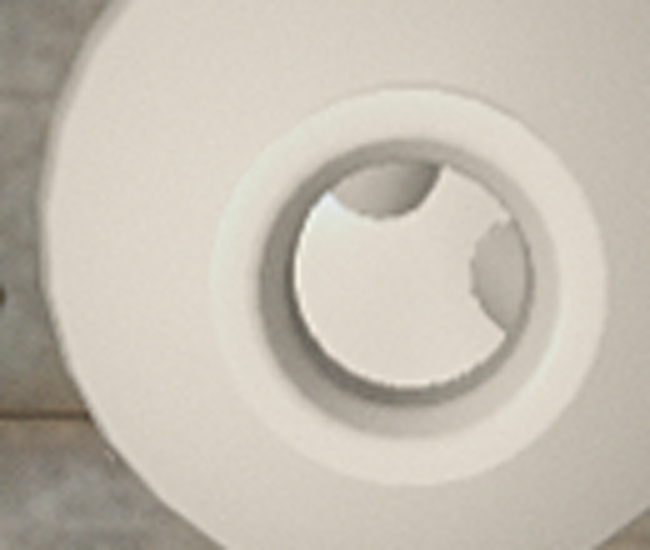

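View pics/w16.png

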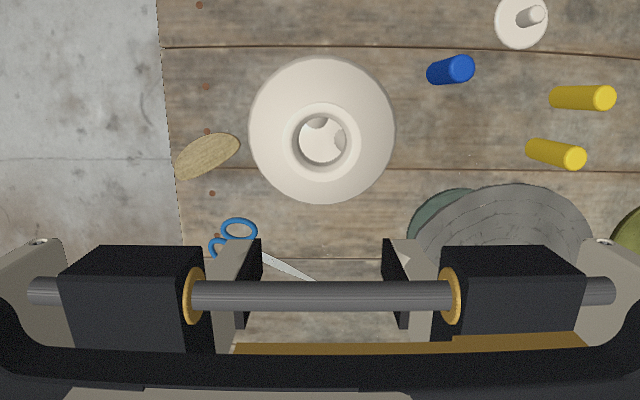

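```bash
python3 - <<'E'
from h import *
st=r.get_state(); W=model('wrist',st); print(st['tcp_pos'], st['eef_rot'])
print(onz(W,(321.6,142),.18))
E
```

```text
[0.42657031 0.19739503 0.30382382] [-179.73309932   -0.44951414    0.20643334]
[0.46964728 0.19718759 0.18      ]
```

Call:
{"fn": "carry_out", "kwargs": {"plan": [[0.01,-0.015,0,0,0,0],[0.02,-0.032,-0.005,0,0,0],[0.02,-0.032,-0.01,0,0,0],[0.02,-0.032,-0.01,0,0,0],[0.02,-0.032,-0.01,0,0,0],[0.02,-0.032,-0.015,0,0,0],[0.02,-0.032,-0.015,0,0,0],[0.02,-0.032,-0.015,0,0,0],[0.005,-0.008,-0.015,0,0,0],[0,0,0,0,0,0],[0,0,0,0,0,0]]}}

```text
time_s: 19.12
tcp_pos: [0.5907, -0.0619, 0.1986]
eef_rot: [-179.8, 0.0, 0.2]
contact_force: [-0.0, 0.2, 0.7]
gripper_width: 0.0617
```

```bash
python3 - <<'E'
from h import *
st=r.get_state();print(st['tcp_pos'],st['eef_rot']); cap('wrist','w17')
E
```

```text
[ 0.59074903 -0.06188123  0.19857684] [-1.79847463e+02  2.53726759e-02  2.44301171e-01]
```

View pics/w17.png

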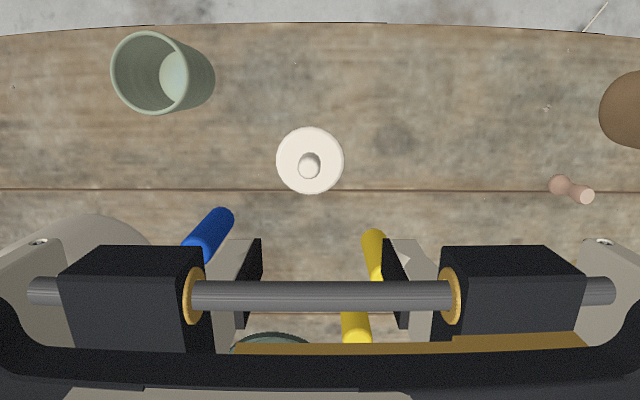

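```bash
python3 - <<'E'
from h import *
st=r.get_state(); W=model('wrist',st); print(st['tcp_pos'])
for k,p,z in [('knob',(308,166.5),.05),('disc',(310,160.5),.017)]: print(k,onz(W,p,z).round(4))
E
```

```text
[ 0.59022747 -0.06135255  0.19829616]
knob [ 0.6064 -0.0493  0.05  ]
disc [ 0.6057 -0.05    0.017 ]
```

Call:
{"fn": "carry_out", "kwargs": {"plan": [[0.006,0.005,-0.02,0,0,0],[0.006,0.005,-0.03,0,0,0],[0.003,0.002,-0.03,0,0,0],[0,0,-0.025,0,0,0],[0,0,-0.02,0,0,0],[0,0,-0.01,0,0,0],[0,0,0,0,0,0]]}}

```text
time_s: 19.75
tcp_pos: [0.6097, -0.0418, 0.0673]
eef_rot: [-179.8, -0.8, 0.8]
contact_force: [0.1, -0.4, 0.5]
gripper_width: 0.0613
```

```bash
python3 - <<'E'
from h import *
st=r.get_state();print(st['tcp_pos'],st['eef_rot']); cap('wrist','w18')
W=model('wrist',st)
for dx in (-.004,0,.004): print(dx,proj(W,np.array([[.0+st['tcp_pos'][0]+dx,st['tcp_pos'][1],.05],[st['tcp_pos'][0]+dx+.036,st['tcp_pos'][1],.017]])).round(1).tolist())
E
```

```text
[ 0.60970943 -0.0418446   0.06732207] [-179.75037207   -0.75802859    0.77327612]
-0.004 [[320.2, 249.7], [321.3, 174.9]]
0 [[320.3, 243.2], [321.3, 168.6]]
0.004 [[320.4, 236.6], [321.4, 162.3]]
```

View pics/w18.png

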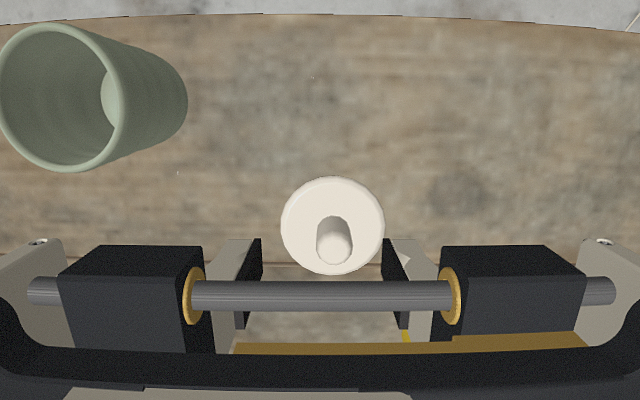

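Call:
{"fn": "carry_out", "kwargs": {"plan": [[-0.003,-0.006,-0.006,0,0.013,-0.013],[0,-0.002,-0.01,0,0,0],[0,0,-0.01,0,0,0],[0,0,-0.008,0,0,0],[0,0,0,0,0,0]]}}

```text
time_s: 20.22
tcp_pos: [0.6108, -0.0492, 0.0378]
eef_rot: [-179.7, -0.6, 0.1]
contact_force: [0.3, -1.2, -0.2]
gripper_width: 0.0617
```

```bash
python3 - <<'E'
from h import *
st=r.get_state();print(st['tcp_pos'],st['eef_rot']); cap('wrist','w19')
W=model('wrist',st)
for dx in (-.004,0,.004): print(dx,proj(W,np.array([[.0+st['tcp_pos'][0]+dx,st['tcp_pos'][1],.05],[st['tcp_pos'][0]+dx+.036,st['tcp_pos'][1],.017]])).round(1).tolist())
E
```

```text
[ 0.61082091 -0.04922265  0.0377695 ] [-1.79653520e+02 -5.71950488e-01  6.53414923e-02]
-0.004 [[319.8, 275.7], [320.4, 186.4]]
0 [[319.8, 268.3], [320.4, 179.3]]
0.004 [[319.8, 260.8], [320.4, 172.1]]
```

View pics/w19.png

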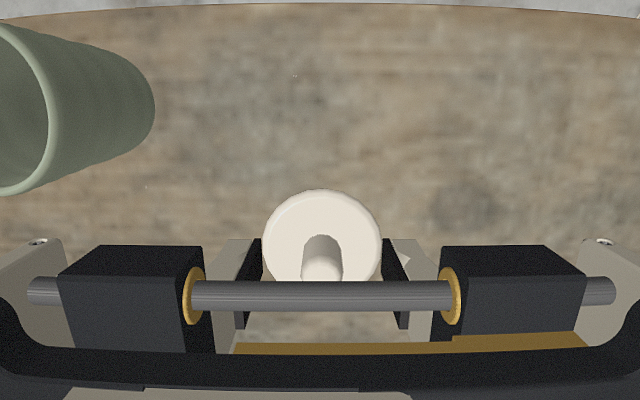

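Call:
{"fn": "carry_out", "kwargs": {"plan": [[-0.005,-0.0005,-0.005,-0.005,0.01,0],[0,0,-0.004,0,0,0],[0,0,0,0,0,0]]}}

```text
time_s: 20.52
tcp_pos: [0.606, -0.05, 0.0292]
eef_rot: [-180.0, -0.0, 0.1]
contact_force: [-1.0, -0.8, -0.0]
gripper_width: 0.0613
```

Call:
{"fn": "carry_out", "kwargs": {"plan": [[0,0,-0.006,0,0,0],[0,0,0,0,0,0]]}}

```text
time_s: 20.68
tcp_pos: [0.606, -0.0499, 0.0227]
eef_rot: [-180.0, -0.0, 0.1]
contact_force: [-0.2, -0.6, -1.2]
gripper_width: 0.0613
```

Call:
{"fn": "carry_out", "kwargs": {"plan": [[0,0,0,0,0,0],[0,0,0,0,0,0],[0,0,0,0,0,0],[0,0,0,0,0,0],[0,0,0,0,0,0],[0,0,0,0,0,0],[0,0,0,0,0,0]], "fingers": 1, "force": 20}}

```text
time_s: 21.27
tcp_pos: [0.6066, -0.0497, 0.0231]
eef_rot: [-180.0, -0.1, 0.1]
contact_force: [-0.2, -0.0, -2.3]
gripper_width: 0.0211
```

Call:
{"fn": "carry_out", "kwargs": {"plan": [[0,0,0.015,0,0,0],[0,0,0.03,0,0,0],[0,0,0.035,0,0,0],[0,0,0.038,0,0,0],[0,0.01,0.038,0,0,0],[-0.01,0.02,0.035,0,0,0],[-0.015,0.028,0.025,0,0,0],[-0.017,0.03,0.015,0,0,0],[-0.018,0.032,0,0,0,0],[-0.018,0.032,0,0,0,0],[-0.018,0.032,0,0,0,0],[-0.015,0.028,0,0,0,0]]}}

```text
time_s: 22.27
tcp_pos: [0.4858, 0.1636, 0.2617]
eef_rot: [-179.8, 0.4, -0.6]
contact_force: [0.2, 0.7, -2.4]
gripper_width: 0.0214
```

Call:
{"fn": "carry_out", "kwargs": {"plan": [[-0.006,0.015,0,0,0,0.01],[0,0.004,0,-0.003,-0.007,0],[0,0,0,0,0,0],[0,0,0,0,0,0]]}}

```text
time_s: 22.6
tcp_pos: [0.4756, 0.1878, 0.2621]
eef_rot: [-179.8, -0.1, 0.4]
contact_force: [0.7, -0.5, -2.3]
gripper_width: 0.0209
```

```bash
python3 -c "
from h import *
look('20')
X=np.array([[.470,.1965,.18]])
"
```

```text
[0.4756 0.1878 0.2621] [-1.7984e+02 -5.0000e-02  3.8000e-01] [ 0.7 -0.5 -2.3]
```

View pics/c20.png

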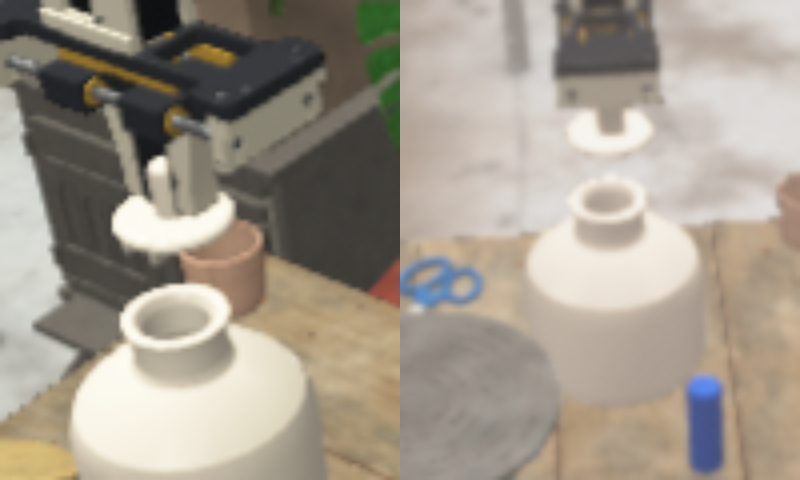

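View pics/w20.png

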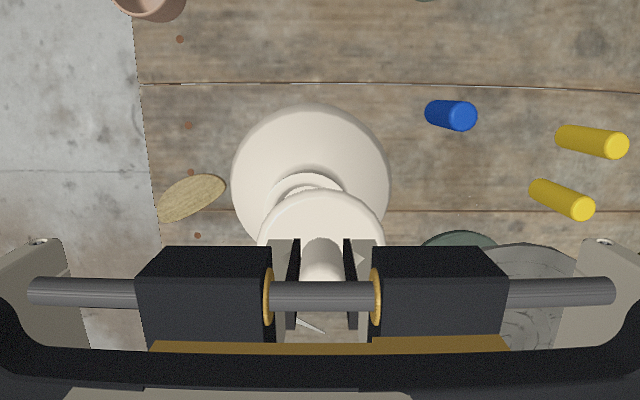

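Call:
{"fn": "carry_out", "kwargs": {"plan": [[-0.004,0.008,-0.008,0,0,-0.006],[0,0.001,-0.015,0,0,0],[0,0,-0.015,0,0,0],[0,0,-0.006,0,0,0],[0,0,0,0,0,0]]}}

```text
time_s: 23.17
tcp_pos: [0.4733, 0.1937, 0.215]
eef_rot: [-179.9, -0.0, -0.6]
contact_force: [0.5, 0.5, -0.8]
gripper_width: 0.021
```

```bash
python3 -c "
from h import *
look('21')
"
```

```text
[0.4733 0.1937 0.215 ] [-1.7985e+02 -4.0000e-02 -6.0000e-01] [ 0.5  0.5 -0.8]
```

View pics/c21.png

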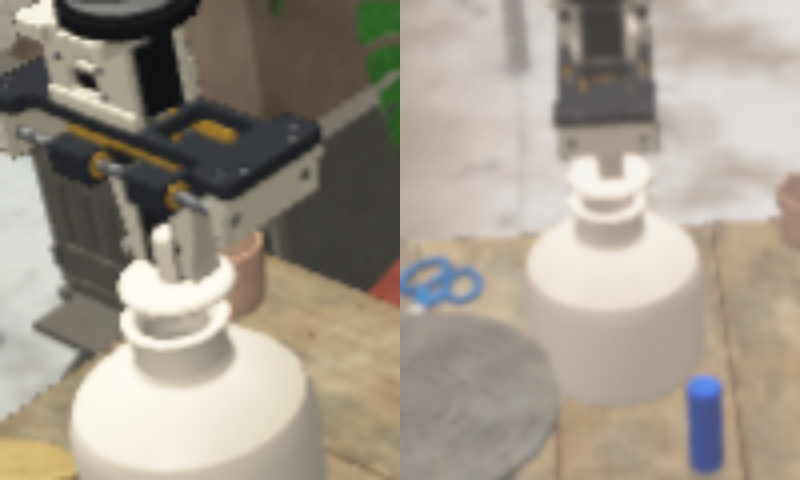

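View pics/w21.png

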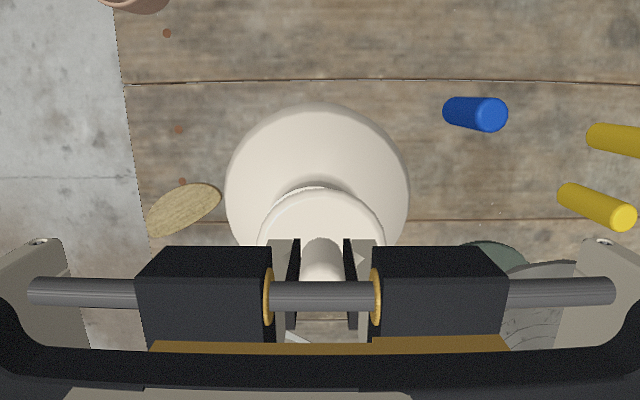

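Call:
{"fn": "carry_out", "kwargs": {"plan": [[-0.0025,0.003,-0.004,0,0,0.009],[0,0,-0.006,0,0,0],[0,0,-0.006,0,0,0],[0,0,0,0,0,0]]}}

```text
time_s: 23.65
tcp_pos: [0.4726, 0.1984, 0.2019]
eef_rot: [-179.6, -0.4, -0.0]
contact_force: [-0.6, -0.1, -1.8]
gripper_width: 0.0209
```

Call:
{"fn": "carry_out", "kwargs": {"plan": [[-0.0015,-0.0015,-0.003,-0.005,0.006,0],[0,0,-0.003,0,0,0],[0,0,0,0,0,0]]}}

```text
time_s: 23.9
tcp_pos: [0.4708, 0.1969, 0.1952]
eef_rot: [-179.9, 0.0, 0.0]
contact_force: [0.2, 0.3, -1.2]
gripper_width: 0.0213
```

```bash
python3 -c "
from h import *
look('22')
"
```

```text
[0.4708 0.1969 0.1952] [-1.7993e+02  1.0000e-02  2.0000e-02] [ 0.2  0.3 -1.2]
```

View pics/c22.png

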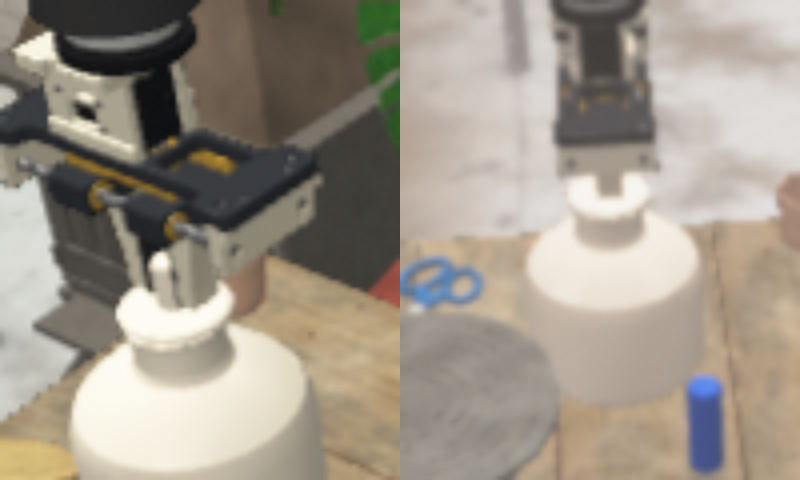

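The lid is over the neck with a gap of about 2 mm. I'll lower it until it touches.

Call:
{"fn": "carry_out", "kwargs": {"plan": [[0,0,-0.0015,0,0,0],[0,0,-0.0015,0,0,0],[0,0,0,0,0,0]]}}

```text
time_s: 24.3
tcp_pos: [0.4716, 0.1973, 0.1933]
eef_rot: [-179.9, -0.1, 0.0]
contact_force: [0.6, -0.2, -2.0]
gripper_width: 0.021
```

Call:
{"fn": "carry_out", "kwargs": {"plan": [[0,0,-0.0015,0,0,0],[0,0,-0.0015,0,0,0]]}}

```text
time_s: 24.47
tcp_pos: [0.4721, 0.1975, 0.1928]
eef_rot: [-179.8, -0.2, 0.1]
contact_force: [-8.3, -1.4, 17.8]
gripper_width: 0.0213
```

Call:
{"fn": "carry_out", "kwargs": {"plan": [[-0.0005,0,0.001,0,0,0],[0,0,0,0,0,0]]}}

```text
time_s: 24.63
tcp_pos: [0.4718, 0.1977, 0.1947]
eef_rot: [-179.8, -0.3, 0.1]
contact_force: [-0.4, 0.1, -1.2]
gripper_width: 0.0212
```

Call:
{"fn": "carry_out", "kwargs": {"plan": [[-0.0005,-0.0005,-0.0012,0,0.004,0],[0,0,0,0,0,0]]}}

```text
time_s: 24.8
tcp_pos: [0.4711, 0.1972, 0.1933]
eef_rot: [-179.8, -0.0, 0.1]
contact_force: [-0.8, -0.0, -1.4]
gripper_width: 0.0211
```

Call:
{"fn": "carry_out", "kwargs": {"plan": [[0,0,0,0,0,0],[0,0,0,0,0,0],[0,0,0,0,0,0],[0,0,0,0,0,0],[0,0,0,0,0,0]], "fingers": -0.4}}

```text
time_s: 25.22
tcp_pos: [0.4716, 0.1972, 0.193]
eef_rot: [-179.8, -0.0, 0.1]
contact_force: [0.1, -0.1, -0.3]
gripper_width: 0.0497
```

Call:
{"fn": "carry_out", "kwargs": {"plan": [[0,0,0.015,0,0,0],[0,0,0.025,0,0,0],[0,0,0.03,0,0,0],[0,0,0.03,0,0,0],[-0.015,0,0.02,0,0,0],[-0.02,0,0,0,0,0],[-0.01,0,0,0,0,0]]}}

```text
time_s: 25.8
tcp_pos: [0.4255, 0.1958, 0.3165]
eef_rot: [180.0, 0.2, -0.1]
contact_force: [0.5, -0.8, -0.4]
gripper_width: 0.0617
```

```bash
python3 -c "
from h import *
look('23')
"
```

```text
[0.4255 0.1958 0.3165] [ 1.7999e+02  1.7000e-01 -6.0000e-02] [ 0.5 -0.8 -0.4]
```

View pics/c23.png

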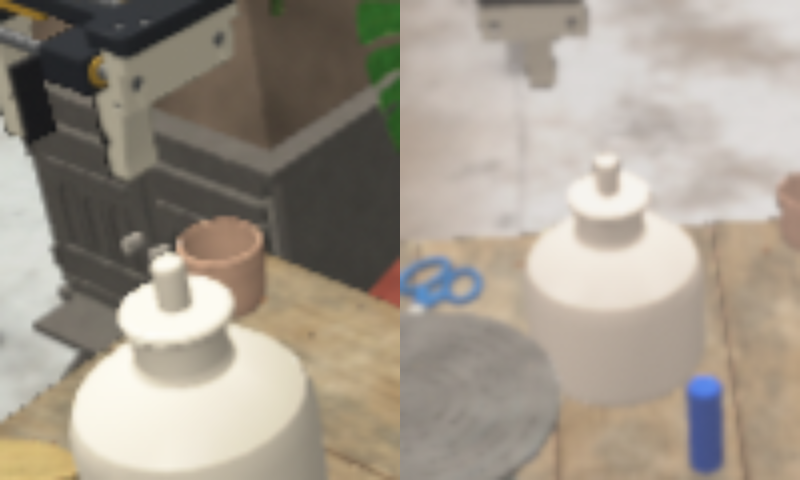

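View pics/w23.png

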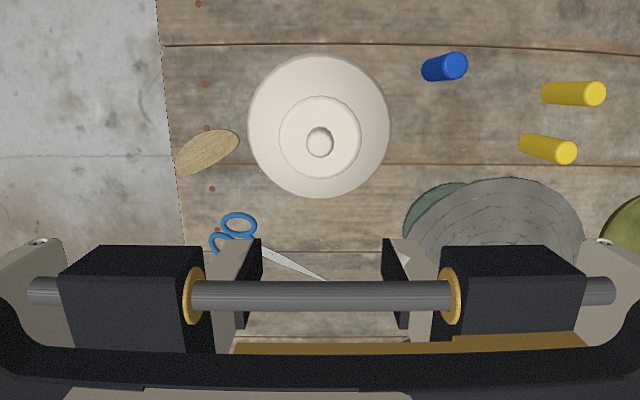

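View pics/s23.png

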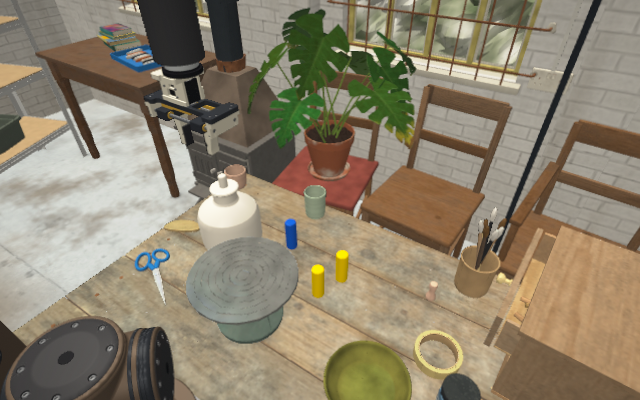

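The lid looks seated. I'll check the knob-top height, which should be 220 mm, and its tilt.

```bash
python3 - <<'E'
from h import *
a=cv2.imread('pics/s23.png')[165:205,200:250];b=cv2.imread('pics/d23.png')[140:180,258:308];w=cv2.imread('pics/w23.png')[90:190,270:370]
cv2.imwrite('pics/z23.png',np.hstack([cv2.resize(a,(400,320),interpolation=cv2.INTER_CUBIC),cv2.resize(b,(400,320),interpolation=cv2.INTER_CUBIC)]))
S=model('scene');D=model('side')
# zoom x8; predicted features for seated, level lid at (.468..,.196)
for nm,M,o in [('S',S,(200,165)),('D',D,(258,140))]:
    for n,X in [('knobtop',(.4690,.1955,.22)),('knobbase',(.4690,.1955,.187)),('disc',(.469,.1955,.187))]:
        print(nm,n,((proj(M,X)[0]-o+.5)*8-.5).round(0))
E
```

```text
S knobtop [181.  85.]
S knobbase [198. 174.]
S disc [198. 174.]
D knobtop [187.  75.]
D knobbase [192. 141.]
D disc [192. 141.]
```

View pics/z23.png

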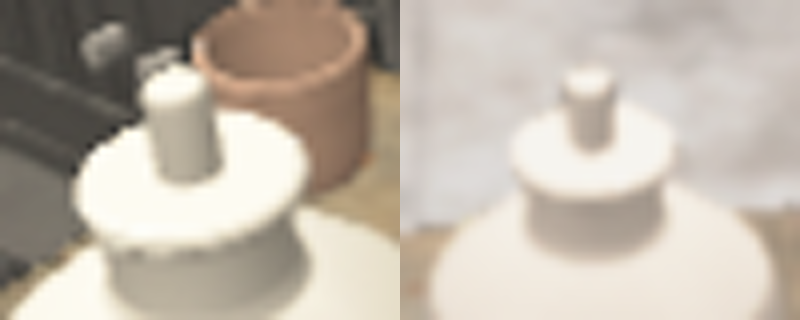

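Scene view: knob top (177,86) and disc centre (191,178), zoomed, match a level, fully seated lid to within a pixel. The cup, tumbler and stamp are where they were, and the gripper is clear, so I'm handing in.

```bash
python3 -c "
from h import *
a=cv2.imread('pics/scene0.png').astype(int);b=cv2.imread('pics/s23.png').astype(int)
for n,(x0,x1,y0,y1) in dict(tumb=(302,330,183,220),stamp=(424,440,278,302)).items(): print(n,abs(a-b)[y0:y1,x0:x1].mean())
print(r.get_state()['time_s']); print(r.close_job())"
```

```text
tumb 0.3857786357786358
stamp 0.3741319444444444
25.95
the job is handed in; nothing more can be done
None
```

All three white rods went into the jar one at a time. Each was lowered about 35–45 mm into the neck before I let go. The lid then went onto the neck, and I handed the job in at about 26 s of the 72 s allowed.

**Rods:** Each release left the neck empty. A look down through the mouth before the lid went on showed parts of at least two rods on the floor, with the opening clear. I did not see all three at once, but no white rod was left on the table.

**Lid:** In the scene and side views the knob top and disc are where a level, fully seated lid should show them, to within a pixel. One press while seating the lid gave about 18 N. I backed off about 2 mm, lowered again and released with no measurable load.

**Bystanders:** The picture around the tumbler and the stamp is unchanged from the start. I checked the cup only by eye, and it looks unmoved. The gripper was clear of everything at hand-in.

**Disagreements:** The three cameras put objects up to about 7 mm apart, so I used the wrist camera's measurements, checked against the other views.

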